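# Walk the tube block round to the reader's stop rail

### The job

Walk the heavy aluminium tube block round by pushing its corners, one end at a time, until its plain long side (the one without the dial thermometer) is square to the tube reader's steel stop rail while still clear of it, then push it on the same way until that side lies flush along the rail, with neither end of the block sticking out past the rail. Use the fingers only to push it along the bench: do not lift or tip it, do not push both ends at once, and do not touch the dial thermometer. Leave everything else on the bench where it stands, and take the hand away at the end.

Things in the scene. Friction and masses are not known exactly. Their poses are not given: they have to be found in the camera images.
- block: Heavy aluminium tube block, 0.65 to 1 kg, 140 mm (x) by 92 mm (y) by 40 mm high, dark tube wells and a few white caps on top, loose, on a 2 mm foot pad (80 x 56) under its middle. Origin: centre of its underside; z up. Its +y long side is plain and must meet the rail; the dial sticks out of its -y side. At the start its centre is 14 to 19 cm from the rail and it is turned 0.6 to 1.15 rad counter-clockwise from square.
- end_a: The block's end on its -x side: the outer 60 mm of its length (x from -70 to -10 mm in the block's frame). Pushed squarely near this end, the block slides and turns about a point some 45 mm past its middle, towards the other end; likewise for the other end. Rigidly part of the block; origin and axes are the block's own.
- end_b: The block's other end, on its +x side (x from +10 to +70 mm in the block's frame). Rigidly part of the block; origin and axes are the block's own.
- face_a (a point): Point on the block: -x end of its plain long side, 15 mm above the bench (block frame -70, 46, 15 mm).
- face_b (a point): Point on the block: +x end of its plain long side, 15 mm above the bench (block frame 70, 46, 15 mm).
- dial: Small dial thermometer fixed in the middle of the block's -y side, delicate: 8 mm steel stem 22 mm above the bench, with a round 30 mm dial head (from 7 to 37 mm above the bench). It reaches 43 mm out from that side and is nowhere wider than 15 mm either side of the middle. Rigidly part of the block; origin and axes are the block's own.
- rail: Tube reader with its straight steel stop rail (220 mm long, 30 mm high), fixed. Origin: on the bench, middle of the rail's working face; x along the rail, +y into the rail, away from the block. Its white housing, 50 mm high, starts 57 mm behind the face. Block home: its axes are parallel to the rail's with the same signs and its origin is at rail y = -46 mm.
- vial: Bystander: small amber vial, 24 mm across, 45 mm high, upright; stands near the rail's -x end. Origin: centre of its underside.
- spare: Bystander: small spare aluminium block 50 x 35 x 35 mm. Origin: centre of its underside.
- weight: Bystander: steel balance weight with a knob, 28 mm across, 44 mm high; stands beyond the rail's +x end. Origin: centre of its underside.
- beaker: Bystander: glass beaker 70 mm across, 90 mm high. Origin: centre of its underside.
- reagent: Bystander: glass reagent bottle 70 mm across, 150 mm high. Origin: centre of its underside.
- wash: Bystander: white plastic bottle 60 mm across, 150 mm high. Origin: centre of its underside.
Not all that is in view belongs to the job. Leave any purple or turquoise look-alike of the block alone.

How it is judged:
By the outcome, as a careful person would: the job done as asked, in the order asked, and still so for the second after the job is handed in, with the robot touching nothing.
It also fails if it takes over 72 s, if anything falls off the work surface, if the arm or the gripper's body presses on something with over 40 N, if the wrist force passes 120 N, or if a joint passes its speed limit or range.

### The arm

A 7-joint arm with a two-finger parallel gripper is mounted at the origin on the work surface. World frame = base frame: x ahead of the robot, y to its left, z up, the work surface at z = 0. Lengths are in m, angles in rad, forces in N, time in s.
With the tool pointing down it reaches from about 0.425 to 1.025 m from the base axis. Payload 3.6 kg.
Tool frame: the origin (TCP) lies at the very end of the fingers, on their centre line; the grasp point (between the pads) lies 19 mm behind it (arm.grip_depth is the distance from the TCP to the grasp point, in m); z points along the fingers, y is the line along which they close (so a half turn about z gives the same grasp; the last joint's range is limited). The gripper opens to 85 mm and grips with 20 to 120 N. Pads are 22 mm wide; open, the fingers measure 114 mm over their backs; the gripper's body (76 mm by 85 mm) begins 54 mm behind the grasp point. The pads swing forward as they close: fully open they stand 13 mm farther back than shut.
Start: joints at [-1.282, 0.591, 0.048, 1.609, -0.033, 0.943, -0.034], TCP at [0.27, 0.673, 0.231] pointing down, gripper open.
Joint ranges: [-2.69, 2.69], [-0.47, 2.24], [-1.27, 1.36], [0.19, 2.51], [-1.53, 4.68], [0.08, 2.07], [-3.09, 3.09]. Speed limits (rad/s): [2.57, 2.57, 3.14, 3.14, 3.14, 3.14, 3.14].

### API

Orientations are given as [roll, pitch, yaw] about the fixed x, y, z axes, in that order (R = Rz(yaw) Ry(pitch) Rx(roll)).
In Python, from workcell import arm, imaging, close_job gives the robot as it stands.
- The arm moves only by the tool send_rows, never from a script. Its argument "commands" is a list of rows, each a list of 3 entries, a list of its own where there are three numbers: the closure, from -1 (fully open) to 1 (shut), so that 0 is half open, then the shift along the tool's x, y, z in m, then the turn about the tool's z in degrees. In form: [[hand, [x, y, z], twist], ...]. A call has 1 to 20 rows; each row shifts and turns the commanded pose from where the row before left it, along the tool's axes as they then stand; what a row does not reach is not made up. A row lasts 1/12 s, in which the tool goes at most 41.7 mm and 7.16 degrees, less where a joint would pass 70% of its speed; a pose out of reach is approached as far as the arm can. A call is refused whole if a number of a shift passes 0.0417 or a number of a turn 7.16, either way. A call with a gripper value outside its range is refused whole. The fingers move at their own pace and stop on an object; "grip_force" is the grip in N (left out, the last holds). Time passes only in rows, so rows that do not move let the fingers close. It gives the time, the measured TCP pose, the force, the opening and the grip force at its end, in the units of the state.
- arm.get_obs(): the state, without advancing time (a new reading comes with each control period).
- imaging.snapshot(name): name is "scene" or "top" or "wrist"; returns the picture (420x560x3 uint8, blue, green, red); there is no depth.
- imaging.calibration(name): a dict with "fx", "fy", "cx", "cy" (pixels), "cam_to_world" (4x4, takes a point from camera to world coordinates). Camera axes: x right, y up, looking along -z (the intrinsics and any distortion apply to the point x, -y, -z); pixel columns grow to the right and rows downward; lengths in m; the calibration is good to about 2 mm. A picture is of the moment at which its call begins: read the wrist's pose just before it. calibration takes no time and is no camera call; for the wrist camera it gives the pose at the moment of the call.
- close_job(): hands the job in; it is judged then, once.
The state is a dict: "t": time; "joint_positions": joint angles; "qd": joint speeds; "joint_efforts": joint torques, N m; "tool_pos": TCP position; "orientation": TCP orientation; "force": force on the tool from outside, world axes, zero at the start; "ft_torque": the same for the moment, N m; "width": opening from 0.0 (shut) to 1.0 (fully open); "grasp_force": force on a finger pad.
Only numpy, scipy, OpenCV 4.12 (cv2) and the standard library are available. Lean on these libraries where they do the work, as an engineer would, in place of code of your own. Each camera call takes 0.05 s, during which the arm holds its last target. There are 200 camera calls.

## Working session

There is one attempt and no reset: what is moved stays moved. The work goes in short steps, Python scripts to look and compute and a tool call to move; the robot and the scene stay as the last step left them, time stands still between calls to the robot, and variables do not carry over. Pictures are saved under pics/ and viewed, at most 10 in all, crops included, and the job is handed in when it is done.

Besides the shell and the picture viewer there is one more tool, called after "Request:" as name(argument=value, ...) on one line, values as JSON. send_rows: Moves the arm, as the interface text tells. Its arguments: {"type":"object","properties":{"commands":{"type":"array"},"grip_force":{"type":"number"}},"required":["commands"]}

```bash
ls; mkdir -p pics
python3 - <<'E'
from workcell import arm, imaging
import cv2, numpy as np
for n in ("scene","top"):
    cv2.imwrite(f"pics/{n}0.png",imaging.snapshot(n))
    c=imaging.calibration(n); print(n,{k:(np.round(v,3).tolist() if k=="cam_to_world" else v) for k,v in c.items()})
o=arm.get_obs(); print(o)
E
```

```text
pics
scene {'fx': 440.9692921915922, 'fy': 440.9692921915922, 'cx': 280.95107625535337, 'cy': 210.12934738862555, 'cam_to_world': [[-0.596, -0.541, 0.593, 1.244], [0.803, -0.419, 0.424, 0.585], [0.019, 0.729, 0.684, 0.826], [0.0, 0.0, 0.0, 1.0]]}
top {'fx': 512.5466645313008, 'fy': 512.5466645313008, 'cx': 284.32342742855974, 'cy': 210.09859380375477, 'cam_to_world': [[-0.014, 0.993, -0.114, 0.381], [-1.0, -0.014, 0.006, 0.083], [0.004, 0.114, 0.993, 1.568], [0.0, 0.0, 0.0, 1.0]]}
{'t': 0.1, 'joint_positions': array([-1.2825113 ,  0.59203147,  0.0483182 ,  1.60969557, -0.0333385 ,
        0.94270517, -0.03370338]), 'qd': array([ 2.34909087e-03, -1.65376281e-03, -7.53462639e-05, -4.04025769e-03,
       -1.02427191e-03, -7.12924037e-04, -1.49194752e-03]), 'joint_efforts': array([ 5.10317550e-03, -5.49999297e+01,  1.55279595e+00, -1.98823625e+01,
        9.59305238e-03,  3.89782552e-03,  5.68269996e-06]), 'tool_pos': array([0.26983032, 0.67211086, 0.23025207]), 'orientation': array([-3.13956074e+00,  9.09313190e-05,  2.75985039e+00]), 'force': array([-0.22756108,  0.59267409,  0.2216741 ]), 'ft_torque': array([ 0.00394482,  0.03213729, -0.04698271]), 'grasp_force': 0.0, 'width': 0.9963632570774938}
```

View pics/top0.png

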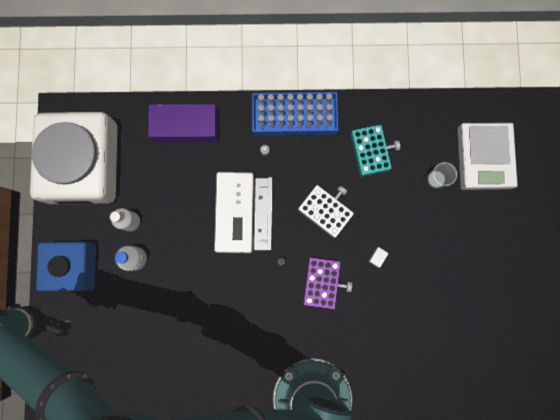

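View pics/scene0.png

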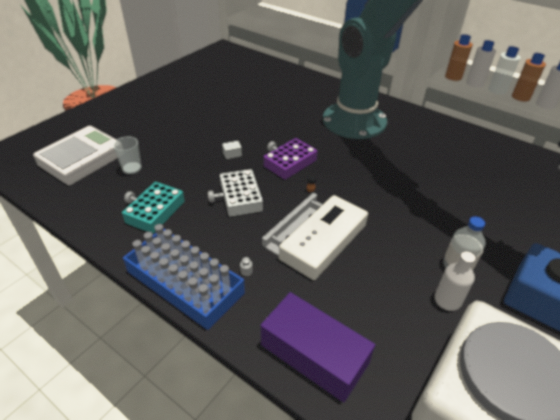

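Candidates for the block (top view): bright aluminium one at (326,211) with dial at (341,191); turquoise (372,150) and purple (322,283) are look-alikes, spare at (378,257). Choice: the silver one. Its plain side faces the rail at (264,213); the vial is at (281,261) and the weight at (265,150).

```bash
cat > h.py <<'E'
from workcell import arm, imaging
import cv2, numpy as np
def cast(cal,uv,z):
    uv=np.atleast_2d(np.float64(uv)); M=np.array(cal["cam_to_world"])
    d=np.c_[(uv[:,0]-cal["cx"])/cal["fx"],-(uv[:,1]-cal["cy"])/cal["fy"],-np.ones(len(uv))]@M[:3,:3].T
    o=M[:3,3]; return (o+d*((z-o[2])/d[:,2])[:,None])[:,:2]
def proj(cal,p):
    M=np.linalg.inv(np.array(cal["cam_to_world"])); q=M[:3,:3]@np.array(p)+M[:3,3]
    return np.array([cal["cx"]-cal["fx"]*q[0]/q[2],cal["cy"]+cal["fy"]*q[1]/q[2]])
def rect(img,cal,roi,z,thr=110,op=7):
    x0,y0,x1,y1=roi; g=cv2.cvtColor(img[y0:y1,x0:x1],cv2.COLOR_BGR2GRAY)
    m=(g>thr).astype(np.uint8)*255
    m=cv2.copyMakeBorder(m,20,20,20,20,cv2.BORDER_CONSTANT)
    m=cv2.morphologyEx(m,cv2.MORPH_CLOSE,np.ones((7,7)))
    if op: m=cv2.morphologyEx(m,cv2.MORPH_OPEN,cv2.getStructuringElement(cv2.MORPH_ELLIPSE,(op,op)))
    cs=cv2.findContours(m,cv2.RETR_EXTERNAL,cv2.CHAIN_APPROX_NONE)[0]
    c=max(cs,key=cv2.contourArea).reshape(-1,2)+[x0-20,y0-20]
    w=cast(cal,c,z)
    r=cv2.minAreaRect((w*1000).astype(np.float32)); return r,cv2.boxPoints(r),c
E
python3 - <<'E'
from h import *
im=imaging.snapshot("top");cal=imaging.calibration("top")
for n,roi,z,op in (("block",(292,176,362,244),.042,13),("rail",(254,170,276,256),.030,0),("spare",(365,243,393,272),.035,3)):
    r,b,c=rect(im,cal,roi,z,op=op); print(n,np.round(r[0],1),np.round(r[1],1),round(r[2],2),np.round(b).tolist())
for n,uv,z in (("dial",(342,191),.03),("vial",(281,261),.045),("weight",(265,150),.03),("purpTL",(310,258),.04),("purpTR",(340,261),.04),("purpdial",(348,287),.03),("turqdial",(397,146),.03),("turqBL",(363,174),.04),("turqBR",(390,170),.04)):
    print(n,np.round(cast(cal,uv,z)*1000).tolist())
cv2.imwrite("pics/crop1.png",cv2.resize(im[130:310,230:410],None,fx=3.3,fy=3.3,interpolation=cv2.INTER_CUBIC))
E
```

```text
block [555.1 -50.8] [142.1 102.7] 51.22 [[471.0, -74.0], [551.0, -138.0], [640.0, -28.0], [560.0, 37.0]]
rail [550.4 140.8] [ 51.3 218.6] 89.35 [[441.0, 116.0], [659.0, 114.0], [660.0, 165.0], [441.0, 168.0]]
spare [ 412.4 -203.8] [37.5 53.1] 57.16 [[380.0, -205.0], [425.0, -234.0], [445.0, -202.0], [400.0, -174.0]]
dial [[613.0, -101.0]]
vial [[404.0, 87.0]]
weight [[743.0, 131.0]]
purpTL [[412.0, 1.0]]
purpTR [[402.0, -88.0]]
purpdial [[325.0, -111.0]]
turqdial [[751.0, -274.0]]
turqBL [[663.0, -165.0]]
turqBR [[674.0, -247.0]]
```

View pics/crop1.png

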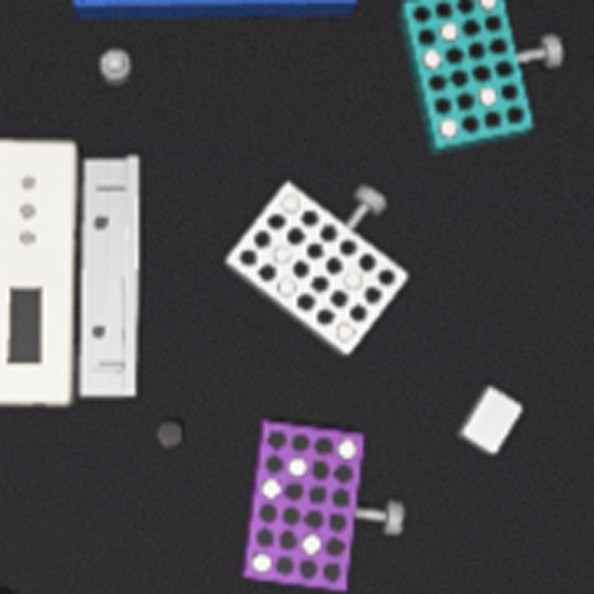

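The crop confirms it: the white/silver block has its dial head up-right at crop (370,200), and its plain side faces the rail at lower left. Block centre is about (557,-52) mm with yaw about 0.89; the rail face is at y≈115, from x 441 to 660. I'll square the tool so that tool x = world +y and tool y = world +x, close the fingers, and travel.

Request:
send_rows(commands=[[1, [0, 0, 0], 6.8], [1, [0, 0, 0], 6.8], [1, [0, 0, 0], 6.8], [1, [0, 0, 0], 6.8], [1, [0, 0, 0], 6.8], [1, [0, 0, 0], 6.8], [1, [0, 0, 0], 6.8], [1, [0, 0, 0], 6.8], [1, [0, 0, 0], 6.8], [1, [0, 0, 0], 6.8]])

```text
t: 0.98
tool_pos: [0.2698, 0.6725, 0.2308]
orientation: [-3.141, 0.001, 1.567]
force: [0.9, -0.4, -1.2]
width: -0.0
grasp_force: 0.0
```

Request:
send_rows(commands=[[1, [-0.038, 0.0145, 0], 0], [1, [-0.038, 0.0145, 0], 0], [1, [-0.038, 0.0145, 0], 0], [1, [-0.038, 0.0145, 0], 0], [1, [-0.038, 0.0145, 0], 0], [1, [-0.038, 0.0145, 0], 0], [1, [-0.038, 0.0145, 0], 0], [1, [-0.038, 0.0145, 0], 0], [1, [-0.038, 0.0145, 0], 0], [1, [-0.038, 0.0145, 0], 0], [1, [-0.038, 0.0145, 0], 0], [1, [-0.038, 0.0145, 0], 0], [1, [-0.038, 0.0145, 0], 0], [1, [-0.038, 0.0145, 0], 0], [1, [-0.038, 0.0145, 0], 0], [1, [-0.038, 0.0145, 0], 0], [1, [-0.038, 0.0145, 0], 0], [1, [-0.038, 0.0145, 0], 0], [1, [-0.038, 0.0145, 0], 0], [1, [-0.038, 0.0145, 0], 0]])

```text
t: 2.65
tool_pos: [0.562, -0.0884, 0.2312]
orientation: [-3.141, -0.0, 1.573]
force: [0.9, 0.6, 0.8]
width: -0.002
grasp_force: 0.0
```

Run:
```python
from h import *
cal=imaging.calibration("wrist");im=imaging.snapshot("wrist")
cv2.imwrite("pics/w1.png",im); print(np.round(cal["cam_to_world"],3).tolist(),cal["fx"],cal["cx"],cal["cy"])
```

```text
[[1.0, -0.001, 0.0, 0.561], [0.001, 0.955, 0.297, -0.012], [-0.001, -0.297, 0.955, 0.374], [0.0, 0.0, 0.0, 1.0]] 303.0959436276599 279.08849881549395 212.41039140844083
```

View pics/w1.png

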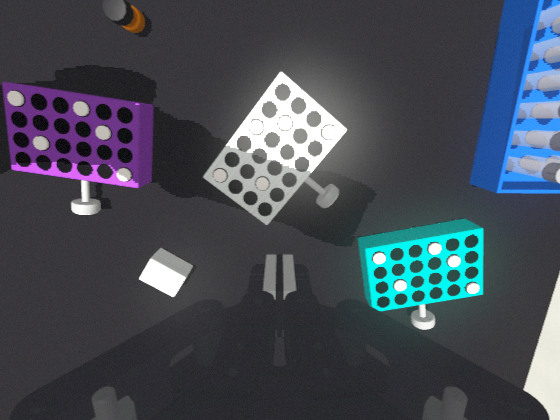

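Wrist view: block top corners at about (282,71), (347,129), (267,224), (204,178), dial head at (327,195).

Run:
```python
from h import *
cal=imaging.calibration("wrist")
p=cast(cal,[(282,71),(347,129),(267,224),(204,178)],.042)*1000
print(np.round(p),p.mean(0))
d=p[0]-p[3]; e=p[1]-p[2]; print(np.hypot(*d),np.hypot(*e),np.hypot(*(p[0]-p[1])),np.arctan2(d[1],d[0]),np.arctan2(e[1],e[0]))
print(cast(cal,[(327,195)],.022)*1000)
```

```text
[[ 570.   20.]
 [ 638.  -37.]
 [ 551. -143.]
 [ 482.  -88.]] [560.33185368 -62.25903784]
138.84286695633295 137.4481048090942 89.11135324996098 0.8889153227687479 0.882441453640408
[[ 623.16369107 -114.48868781]]
```

Run:
```python
from h import *
cal=imaging.calibration("top");print(cal.keys())
p=cast(cal,[(317.9,184.5),(353.6,213.3),(335.5,237.6),(298.2,209.4)],.042)*1000
print(np.round(p),p.mean(0)); d=p[0]-p[3];e=p[1]-p[2];print(np.hypot(*(p[1]-p[0])),np.hypot(*d),np.arctan2(*d[::-1]))
im=imaging.snapshot("top"); w=imaging.calibration("wrist")
print(proj(cal,arm.get_obs()["tool_pos"]), cast(cal,[(284.3,210.1)],0))
cv2.imwrite("pics/t2.png",cv2.resize(im[130:310,230:410],None,fx=3.3,fy=3.3,interpolation=cv2.INTER_CUBIC))
```

```text
dict_keys(['fx', 'fy', 'cx', 'cy', 'cam_to_world'])
[[ 632.  -27.]
 [ 544. -133.]
 [ 471.  -76.]
 [ 558.   33.]] [551.23957638 -50.84198684]
137.5971733965254 96.30127364099101 -0.6821130249142989
[349.41135134 198.12801727] [[0.56087094 0.07467477]]
```

Run:
```python
from h import *
w=imaging.calibration("wrist");t=imaging.calibration("top");s=imaging.calibration("scene")
print(proj(w,arm.get_obs()["tool_pos"]))
print("purple TR wrist/top",cast(w,[(154,103)],.042)*1000,"vial top",cast(w,[(118,8)],.045)*1000,"spare corners",cast(w,[(140,279),(158,248),(193,265),(175,297)],.035).mean(0)*1000)
# scene: block top corners (triangulation check)
print("scene",np.round(cast(s,[(220,178),(252,170),(262,207),(229,214)],.042)*1000).tolist())
```

```text
[280.44298804 269.47362437]
purple TR wrist/top [[435.49212358  -4.83754379]] vial top [[414.320907    79.21970533]] spare corners [ 421.24492208 -204.67160203]
scene [[564.0, -115.0], [480.0, -68.0], [585.0, 52.0], [658.0, 2.0]]
```

Run:
```python
from h import *
im=cv2.imread("pics/scene0.png");s=imaging.calibration("scene")
a=cv2.resize(im[140:280,190:350],None,fx=4,fy=4,interpolation=cv2.INTER_CUBIC)
cv2.imwrite("pics/s0c.png",a)
```

```text
(no output)
```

View pics/s0c.png

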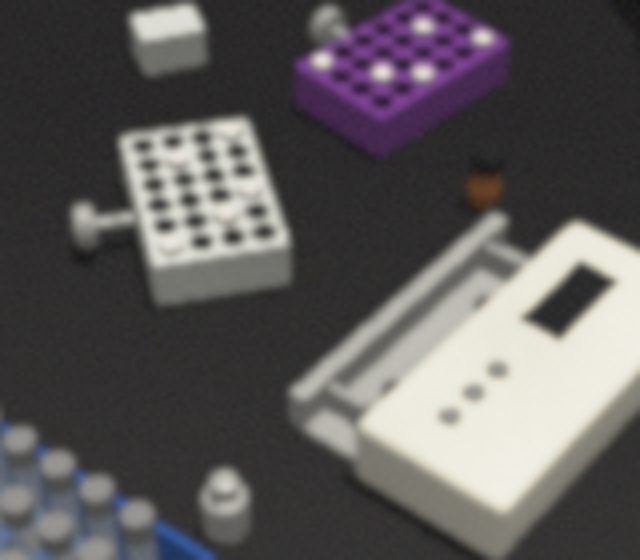

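Run:
```python
from h import *
s=imaging.calibration("scene")
p=cast(s,[(220,173.2),(252,169.5),(262,198.7),(228,205.5)],.042)*1000
print("scene",np.round(p).tolist(),p.mean(0)); d=p[3]-p[0];e=p[2]-p[1];print(np.hypot(*d),np.hypot(*e),np.arctan2(*d[::-1]),np.arctan2(*e[::-1]))
print("rail",cast(s,[(315,193.7),(263,237.5)],.030)*1000)
print("vial",cast(s,[(311.5,181)],.04)*1000,"dial",cast(s,[(211,196)],.022)*1000)
```

```text
scene [[548.0, -130.0], [479.0, -69.0], [560.0, 32.0], [635.0, -22.0]] [555.33436936 -47.10902203]
139.2659650497707 129.68839549029244 0.8889245734623642 0.8932999619201076
rail [[443.83361886 125.9183408 ]
 [660.82445406 114.99546287]]
vial [[414.48255037  93.97593834]] dial [[619.40596967 -99.58881385]]
```

Scene and top views agree on a centre of about (554,-51); the wrist view is about 9 mm off. I'll pick a descent point that is safe under both readings.

Request:
send_rows(commands=[[1, [-0.032, 0.0105, 0], 0], [1, [-0.032, 0.0105, 0], 0], [1, [0, 0, 0.03], 0], [1, [0, 0, 0.03], 0], [1, [0, 0, 0.03], 0], [1, [0, 0, 0.03], 0], [1, [0, 0, 0.03], 0], [1, [0, 0, 0.03], 0], [1, [0, 0, 0.02], 0], [1, [0, 0, 0.015], 0], [1, [0, 0, 0], 0]])

```text
t: 3.67
tool_pos: [0.5805, -0.1491, 0.013]
orientation: [-3.135, -0.002, 1.574]
force: [-0.5, 0.4, -0.1]
width: 0.0
grasp_force: 0.0
```

Run:
```python
from h import *
cal=imaging.calibration("wrist");im=imaging.snapshot("wrist")
cv2.imwrite("pics/w2.png",im); print(arm.get_obs()["tool_pos"],proj(cal,arm.get_obs()["tool_pos"]))
```

```text
[ 0.5815446  -0.14956344  0.01469819] [282.42850422 271.92037054]
```

View pics/w2.png

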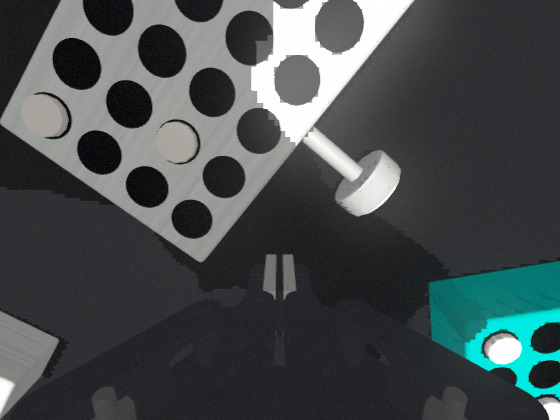

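Block's -x/-y corner is at (203,262), its -y side runs to the stem at (305,133), and the dial head is at (368,183); the finger (280,270) stands clear of both.

Run:
```python
from h import *
cal=imaging.calibration("wrist")
p=cast(cal,[(203,262),(300,142),(3,123)],.042)*1000
print(np.round(p)); d=p[1]-p[0];print(np.arctan2(*d[::-1]));d=p[0]-p[2];print(np.hypot(*d),np.arctan2(*d[::-1])+np.pi/2)
print(cast(cal,[(368,183)],.022)*1000, np.round(cal["cam_to_world"],3).tolist())
# finger tip strip
print(cast(cal,[(265,256),(297,256)],.015)*1000)
```

```text
[[ 549. -132.]
 [ 589.  -82.]
 [ 479.  -75.]]
0.8929454193733911
89.42325720211188 0.8909201507510767
[[ 621.30389004 -101.79157779]] [[1.0, -0.002, 0.004, 0.581], [0.001, 0.955, 0.297, -0.074], [-0.004, -0.296, 0.955, 0.158], [0.0, 0.0, 0.0, 1.0]]
[[ 573.5682147  -141.67593676]
 [ 590.1007256  -141.62747945]]
```

```bash
cat > plan.py <<'E'
import numpy as np
def push(c,th,end,th1,n,d0=None,xc=52,P=45,hx=8.5,hy=9):
    """finger centre waypoints for pushing end ('a'/'b') till yaw th1; returns start, steps, final pose (mm)"""
    s=-1 if end=='a' else 1
    R=lambda t:np.array([[np.cos(t),-np.sin(t)],[np.sin(t),np.cos(t)]])
    fc=lambda c,t:c+R(t)@[s*xc,-46]-R(t)@[0,hx*abs(np.sin(t))+hy*np.cos(t)]
    c=np.array(c,float); W=[fc(c,th)]
    for t in np.linspace(th,th1,20*n+1)[1:]:
        dt=t-th; p=c+R(th)@[-s*P,0]; c=p+R(dt)@(c-p); th=t; W.append(fc(c,th))
    W=np.array(W[::20]); return W,c,th
if __name__=="__main__":
    import sys; np.set_printoptions(suppress=True,precision=1)
    x,y,th,end,th1,n=sys.argv[1:]
    W,c,t=push((float(x),float(y)),float(th),end,float(th1),int(n)); print("start",W[0],"end",W[-1],"final",c,t)
    print("rows [dy,dx]:",np.round(np.diff(W,axis=0)[:,::-1]/1000,4).tolist())
E
python3 plan.py 556 -50 .892 a -0.3 30
```

```text
start [ 568.7 -127.1] end [474.7 -40.9] final [541.3  -1.7] -0.3
rows [dy,dx]: [[0.0007, -0.0044], [0.0009, -0.0044], [0.001, -0.0044], [0.0012, -0.0043], [0.0014, -0.0043], [0.0016, -0.0042], [0.0018, -0.0042], [0.002, -0.0041], [0.0021, -0.004], [0.0023, -0.004], [0.0025, -0.0039], [0.0027, -0.0038], [0.0028, -0.0037], [0.003, -0.0035], [0.0032, -0.0034], [0.0033, -0.0033], [0.0035, -0.0032], [0.0036, -0.003], [0.0037, -0.0029], [0.0039, -0.0027], [0.004, -0.0025], [0.0041, -0.0024], [0.0038, -0.0022], [0.0036, -0.002], [0.0037, -0.0019], [0.0038, -0.0018], [0.0039, -0.0016], [0.004, -0.0015], [0.004, -0.0013], [0.0041, -0.0012]]
```

Request:
send_rows(commands=[[1, [0.01, -0.006, 0], 0], [1, [0.01, -0.006, 0], 0], [1, [0.001, -0.0044, 0], 0], [1, [0.001, -0.0044, 0], 0], [1, [0.001, -0.0044, 0], 0], [1, [0.001, -0.0044, 0], 0], [1, [0.0015, -0.0043, 0], 0], [1, [0.0015, -0.0042, 0], 0], [1, [0.002, -0.0042, 0], 0], [1, [0.002, -0.0041, 0], 0], [1, [0.002, -0.004, 0], 0], [1, [0.0023, -0.004, 0], 0], [1, [0.0025, -0.0039, 0], 0], [1, [0.0027, -0.0038, 0], 0], [1, [0.0028, -0.0037, 0], 0], [1, [0, 0, 0], 0]])

```text
t: 5.05
tool_pos: [0.5149, -0.1061, 0.016]
orientation: [-3.138, -0.002, 1.574]
force: [-0.6, -2.4, 1.6]
width: -0.0
grasp_force: 1.0
```

```bash
cat > see.py <<'E'
from h import *
# block pose from top view: find all bright pixels near block, fit rect after removing dial
def block(roi):
    im=imaging.snapshot("top");cal=imaging.calibration("top")
    r,b,c=rect(im,cal,roi,.042,op=13); return im,r,b
if __name__=="__main__":
    import sys
    im,r,b=block((276,170,375,256)); print(np.round(r[0]),np.round(r[1]),round(r[2],1),np.round(b).tolist())
    w=imaging.snapshot("wrist"); v=cv2.resize(im[130:310,230:410],(420,420),interpolation=cv2.INTER_CUBIC)
    cv2.imwrite(sys.argv[1],cv2.resize(np.hstack([w,v]),(800,343)))
    o=arm.get_obs(); print(o["tool_pos"],o["force"])
E
python3 see.py pics/p1.png
```

```text
[570. -38.] [96. 94.] 7.4 [[517.0, 2.0], [529.0, -91.0], [624.0, -78.0], [611.0, 14.0]]
[ 0.51507336 -0.10603943  0.01584174] [ 0.11965943 -1.03071319  0.36316746]
```

View pics/p1.png

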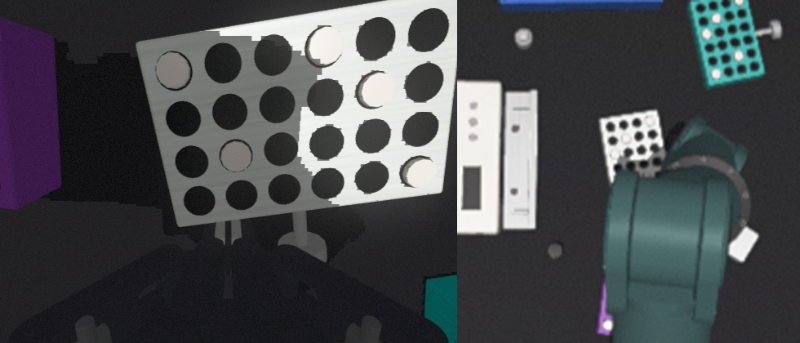

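Wrist half: the block is already nearly square. Its lower-left corner is at wrist pixel (217,277), lower-right (539,235), upper-left (168,53), stem at (368,270) and finger at (280,285), still clear of the dial.

```bash
cat > wr.py <<'E'
from h import *
# block pose from the wrist picture's -y edge and ends: args lower-left (end a), lower-right (end b)
def pose(ll,lr,z=.042):
    cal=imaging.calibration("wrist"); p=cast(cal,[ll,lr],z)*1000
    d=p[1]-p[0]; th=np.arctan2(d[1],d[0]); R=np.array([[np.cos(th),-np.sin(th)],[np.sin(th),np.cos(th)]])
    c=p.mean(0)+R@[0,46]; f=R.T@(arm.get_obs()["tool_pos"][:2]*1000-c)
    return p,np.hypot(*d),c,th,f
if __name__=="__main__":
    import sys; a=list(map(float,sys.argv[1:])); print(*pose(a[:2],a[2:]))
E
python3 wr.py 217 277 539 235; python3 -c "
from h import *
cal=imaging.calibration('wrist');print(cast(cal,[(168,53)],.042)*1000, cast(cal,[(365,290)],.022)*1000)"
```

```text
[[487.54055502 -95.92137904]
 [621.5574119  -75.99959968]] 135.48946535690735 [547.78534432 -40.46045435] 0.14757066071036265 [-41.9988905  -60.05638012]
[[475.63331812  -8.56827988]] [[ 558.49315393 -114.32286612]]
```

```bash
python3 plan.py 548 -40 .148 a -0.35 14
```

```text
start [ 504.8 -103.2] end [481.7 -54. ] final [550.2 -17.9] -0.35
rows [dy,dx]: [[0.0034, -0.0025], [0.0035, -0.0023], [0.0036, -0.0022], [0.0037, -0.0021], [0.0033, -0.0019], [0.0033, -0.0018], [0.0033, -0.0017], [0.0034, -0.0016], [0.0035, -0.0015], [0.0035, -0.0014], [0.0036, -0.0012], [0.0037, -0.0011], [0.0037, -0.001], [0.0038, -0.0009]]
```

Request:
send_rows(commands=[[1, [-0.005, -0.005, 0], 0], [1, [0, -0.006, 0], 0], [1, [0.0045, -0.0015, 0], 0], [1, [0.0035, -0.0024, 0], 0], [1, [0.0036, -0.0022, 0], 0], [1, [0.0037, -0.0021, 0], 0], [1, [0.0033, -0.0019, 0], 0], [1, [0.0033, -0.0018, 0], 0], [1, [0.0033, -0.0017, 0], 0], [1, [0.0034, -0.0016, 0], 0], [1, [0.0035, -0.0015, 0], 0], [1, [0.0035, -0.0014, 0], 0], [1, [0.0036, -0.0012, 0], 0], [1, [-0.015, 0, 0], 0], [1, [-0.025, 0, -0.03], 0], [1, [0, 0.02, -0.04], 0], [1, [0, 0.03, -0.04], 0], [1, [0, 0.02, -0.02], 0], [1, [0, 0, 0], 0], [1, [0, 0, 0], 0]])

```text
t: 6.82
tool_pos: [0.5534, -0.1118, 0.1386]
orientation: [3.136, -0.0, 1.576]
force: [-1.1, 0.3, -1.3]
width: 0.0
grasp_force: 0.0
```

```bash
cat > auto.py <<'E'
from h import *
import sys
def wr():
    cal=imaging.calibration("wrist");im=imaging.snapshot("wrist")
    hsv=cv2.cvtColor(im,cv2.COLOR_BGR2HSV)
    m=((hsv[...,2]>85)&(hsv[...,1]<60)).astype(np.uint8)*255; m[250:]=0
    m=cv2.morphologyEx(m,cv2.MORPH_OPEN,np.ones((3,3)))
    cs=[c for c in cv2.findContours(m,cv2.RETR_EXTERNAL,cv2.CHAIN_APPROX_NONE)[0] if cv2.contourArea(c)>1500]
    out=[]
    for c in cs:
        k=np.zeros_like(m); cv2.drawContours(k,[c],-1,255,-1)
        k=cv2.morphologyEx(k,cv2.MORPH_OPEN,cv2.getStructuringElement(cv2.MORPH_ELLIPSE,(41,41)) if cv2.contourArea(c)>8000 else np.ones((3,3)))
        d=cv2.findContours(k,cv2.RETR_EXTERNAL,cv2.CHAIN_APPROX_NONE)[0]
        if not d: continue
        d=max(d,key=cv2.contourArea).reshape(-1,2)
        r=cv2.minAreaRect((cast(cal,d,.042)*1000).astype(np.float32))
        b=cv2.boxPoints(r); out.append((r,b,d))
        print("c",np.round(r[0]),"size",np.round(r[1]),"ang",round(r[2],2),"rad",round(np.radians((r[2]+45)%90-45),3),np.round(b).tolist(),"bbox",d.min(0),d.max(0))
    return im,cal
im,cal=wr(); cv2.imwrite(sys.argv[1],im); o=arm.get_obs(); print(o["tool_pos"],o["t"])
E
python3 auto.py pics/a1.png
```

```text
c [551. -30.] size [ 91. 139.] ang 74.03 rad -0.279 [[472.0, -55.0], [605.0, -93.0], [630.0, -5.0], [497.0, 33.0]] bbox [179  20] [379 186]
[ 0.55065386 -0.11171165  0.13708418] 6.8667
```

View pics/a1.png

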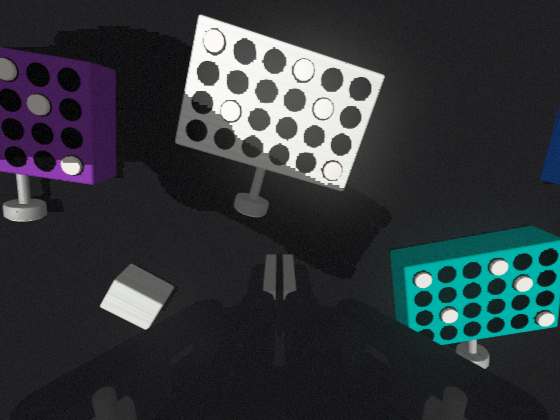

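The picture shows the block at yaw -0.28 with corners (200,15), (384,75), (345,190), (177,143) and its dial clear; the rectangle fit gives 139×91 mm, which is right. Next I push end b.

```bash
sed -i 's/xc=52,P=45/xc=42,P=28/' plan.py; python3 plan.py 551 -30 -.279 b 0.3 16
```

```text
start [575.7 -96.4] end [607.8 -56.2] final [550.8 -14. ] 0.3
rows [dy,dx]: [[0.0021, 0.0027], [0.0022, 0.0026], [0.0023, 0.0025], [0.0024, 0.0024], [0.0025, 0.0023], [0.0026, 0.0022], [0.0027, 0.0021], [0.0026, 0.002], [0.0023, 0.0019], [0.0024, 0.0019], [0.0025, 0.0018], [0.0025, 0.0017], [0.0026, 0.0016], [0.0027, 0.0015], [0.0027, 0.0014], [0.0028, 0.0013]]
```

Request:
send_rows(commands=[[1, [0.001, 0.022, 0], 0], [1, [0.001, 0.022, 0], 0], [1, [0, 0, 0.03], 0], [1, [0, 0, 0.03], 0], [1, [0, 0, 0.03], 0], [1, [0, 0, 0.03], 0], [1, [0, 0, 0], 0], [1, [0.004, 0.0005, 0], 0], [1, [0.004, 0.0005, 0], 0], [1, [0.004, 0.0005, 0], 0], [1, [0.004, 0.0005, 0], 0], [1, [0.004, 0.0007, 0], 0], [1, [0.004, 0.0007, 0], 0], [1, [0.004, 0.0007, 0], 0], [1, [0.004, 0.0007, 0], 0], [1, [0.004, 0.0007, 0], 0], [1, [0.004, 0.0007, 0], 0], [1, [0, 0, 0], 0]])

```text
t: 8.37
tool_pos: [0.6036, -0.0712, 0.0185]
orientation: [3.135, 0.002, 1.574]
force: [2.6, -3.3, 1.0]
width: 0.001
grasp_force: 1.5
```

Request:
send_rows(commands=[[1, [-0.012, 0, 0], 0], [1, [-0.02, 0, -0.02], 0], [1, [-0.01, 0, -0.04], 0], [1, [0, -0.02, -0.04], 0], [1, [0, -0.025, -0.02], 0], [1, [0, 0, 0], 0], [1, [0, 0, 0], 0], [1, [0, 0, 0], 0]])

```text
t: 9.03
tool_pos: [0.5562, -0.1122, 0.1337]
orientation: [-3.14, -0.002, 1.574]
force: [0.3, -0.5, 0.0]
width: -0.001
grasp_force: 0.0
```

```bash
python3 auto.py pics/a2.png
```

```text
c [546. -18.] size [138.  91.] ang 4.32 rad 0.075 [[474.0, 22.0], [480.0, -69.0], [618.0, -59.0], [611.0, 32.0]] bbox [164  14] [362 160]
[ 0.556568   -0.11209501  0.13328631] 9.0833
```

Request:
send_rows(commands=[[1, [0.006, -0.035, 0], 0], [1, [0.006, -0.035, 0], 0], [1, [0.006, 0, 0.03], 0], [1, [0, 0, 0.03], 0], [1, [0, 0, 0.03], 0], [1, [0, 0, 0.028], 0], [1, [0, 0, 0], 0], [1, [0.0043, -0.0003, 0], 0], [1, [0.0043, -0.0003, 0], 0], [1, [0.0043, -0.0003, 0], 0], [1, [0.0043, -0.0003, 0], 0], [1, [0.0043, -0.0003, 0], 0], [1, [0.0043, -0.0003, 0], 0], [1, [0.0043, -0.0003, 0], 0], [1, [0.0043, -0.0003, 0], 0], [1, [0.0043, -0.0003, 0], 0], [1, [0.0043, -0.0003, 0], 0], [1, [0.0043, -0.0003, 0], 0], [1, [0, 0, 0], 0]])

```text
t: 10.67
tool_pos: [0.4814, -0.0477, 0.0167]
orientation: [-3.139, -0.0, 1.573]
force: [-3.4, -1.5, 0.8]
width: 0.001
grasp_force: 1.7
```

Request:
send_rows(commands=[[1, [-0.012, 0, 0], 0], [1, [-0.02, 0, -0.02], 0], [1, [-0.01, 0, -0.04], 0], [1, [0, 0.03, -0.04], 0], [1, [0, 0.035, -0.02], 0], [1, [0, 0, 0], 0], [1, [0, 0, 0], 0], [1, [0, 0, 0], 0]])

```text
t: 11.33
tool_pos: [0.5436, -0.0886, 0.1297]
orientation: [3.141, -0.001, 1.575]
force: [-1.1, 0.6, -0.7]
width: 0.002
grasp_force: 0.0
```

```bash
python3 auto.py pics/a3.png
```

```text
c [553.  -8.] size [ 91. 138.] ang 73.7 rad -0.284 [[473.0, -32.0], [606.0, -71.0], [632.0, 16.0], [499.0, 55.0]] bbox [191  18] [400 191]
[ 0.54235602 -0.08877873  0.12901971] 11.3833
```

Request:
send_rows(commands=[[1, [0.001, 0.019, 0], 0], [1, [0.001, 0.019, 0], 0], [1, [0, 0, 0.03], 0], [1, [0, 0, 0.03], 0], [1, [0, 0, 0.03], 0], [1, [0, 0, 0.024], 0], [1, [0, 0, 0], 0], [1, [0.0042, 0.0007, 0], 0], [1, [0.0042, 0.0007, 0], 0], [1, [0.0042, 0.0007, 0], 0], [1, [0.0042, 0.0007, 0], 0], [1, [0.0042, 0.0007, 0], 0], [1, [0.0042, 0.0007, 0], 0], [1, [0.0042, 0.0007, 0], 0], [1, [0.0042, 0.0007, 0], 0], [1, [0.0042, 0.0007, 0], 0], [1, [0.0042, 0.0007, 0], 0], [1, [0.0042, 0.0007, 0], 0], [1, [0, 0, 0], 0]])

```text
t: 12.97
tool_pos: [0.5924, -0.042, 0.0171]
orientation: [3.135, 0.002, 1.573]
force: [2.1, -3.6, 1.4]
width: 0.004
grasp_force: 1.7
```

Request:
send_rows(commands=[[1, [-0.012, 0, 0], 0], [1, [-0.02, 0, -0.02], 0], [1, [-0.01, 0, -0.04], 0], [1, [0, -0.02, -0.04], 0], [1, [0, -0.025, -0.02], 0], [1, [0, 0, 0], 0], [1, [0, 0, 0], 0], [1, [0, 0, 0], 0]])

```text
t: 13.63
tool_pos: [0.5451, -0.0827, 0.1325]
orientation: [-3.14, -0.001, 1.574]
force: [-0.3, -0.2, -1.0]
width: 0.002
grasp_force: 0.0
```

```bash
python3 auto.py pics/a4.png
```

```text
c [544.  11.] size [138.  92.] ang 5.27 rad 0.092 [[471.0, 50.0], [480.0, -41.0], [617.0, -29.0], [609.0, 63.0]] bbox [177  12] [376 162]
[ 0.54551644 -0.0826924   0.1320636 ] 13.6833
```

Request:
send_rows(commands=[[1, [0.007, -0.021, 0], 0], [1, [0.007, -0.021, 0], 0], [1, [0.006, 0, 0.03], 0], [1, [0, 0, 0.03], 0], [1, [0, 0, 0.03], 0], [1, [0, 0, 0.026], 0], [1, [0, 0, 0], 0], [1, [0.0042, -0.0007, 0], 0], [1, [0.0042, -0.0007, 0], 0], [1, [0.0042, -0.0007, 0], 0], [1, [0.0042, -0.0007, 0], 0], [1, [0.0042, -0.0007, 0], 0], [1, [0.0042, -0.0007, 0], 0], [1, [0.0042, -0.0007, 0], 0], [1, [0.0042, -0.0007, 0], 0], [1, [0.0042, -0.0007, 0], 0], [1, [0.0042, -0.0007, 0], 0], [1, [0.0042, -0.0007, 0], 0], [1, [0, 0, 0], 0]])

```text
t: 15.27
tool_pos: [0.4941, -0.018, 0.0176]
orientation: [-3.14, 0.001, 1.572]
force: [-2.9, -4.3, 1.7]
width: -0.002
grasp_force: 2.0
```

Request:
send_rows(commands=[[1, [-0.012, 0, 0], 0], [1, [-0.02, 0, -0.02], 0], [1, [-0.01, 0, -0.04], 0], [1, [0, 0.02, -0.04], 0], [1, [0, 0.03, -0.02], 0], [1, [0, 0, 0], 0], [1, [0, 0, 0], 0], [1, [0, 0, 0], 0]])

```text
t: 15.93
tool_pos: [0.5442, -0.0581, 0.1344]
orientation: [3.141, -0.001, 1.574]
force: [-0.8, -0.6, -0.1]
width: 0.002
grasp_force: 0.0
```

```bash
python3 auto.py pics/a5.png
```

```text
c [551.  25.] size [ 91. 139.] ang 73.28 rad -0.292 [[472.0, 2.0], [605.0, -38.0], [631.0, 49.0], [498.0, 89.0]] bbox [190  15] [395 187]
[ 0.54320689 -0.05831303  0.13372984] 15.9833
```

Request:
send_rows(commands=[[1, [0.002, 0.0175, 0], 0], [1, [0.002, 0.0175, 0], 0], [1, [0, 0, 0.03], 0], [1, [0, 0, 0.03], 0], [1, [0, 0, 0.03], 0], [1, [0, 0, 0.028], 0], [1, [0, 0, 0], 0], [1, [0.0042, 0.0007, 0], 0], [1, [0.0042, 0.0007, 0], 0], [1, [0.0042, 0.0007, 0], 0], [1, [0.0042, 0.0007, 0], 0], [1, [0.0042, 0.0007, 0], 0], [1, [0.0042, 0.0007, 0], 0], [1, [0.0042, 0.0007, 0], 0], [1, [0.0042, 0.0007, 0], 0], [1, [0.0042, 0.0007, 0], 0], [1, [0, 0, 0], 0]])

```text
t: 17.4
tool_pos: [0.5889, -0.0179, 0.0177]
orientation: [3.135, 0.002, 1.573]
force: [2.0, -3.1, 1.8]
width: 0.004
grasp_force: 1.5
```

Request:
send_rows(commands=[[1, [-0.012, 0, 0], 0], [1, [-0.01, 0, -0.02], 0], [1, [0, 0, -0.04], 0], [1, [0.01, -0.02, -0.04], 0], [1, [0.02, -0.025, -0.04], 0], [1, [0.015, 0, -0.02], 0], [1, [0, 0, 0], 0], [1, [0, 0, 0], 0], [1, [0, 0, 0], 0]])

```text
t: 18.15
tool_pos: [0.5461, 0.0008, 0.1643]
orientation: [-3.139, -0.0, 1.574]
force: [-0.0, -0.5, -0.0]
width: 0.001
grasp_force: 0.0
```

```bash
python3 auto.py pics/a6.png
```

```text
c [546.  40.] size [ 91. 139.] ang 89.4 rad -0.01 [[476.0, -5.0], [615.0, -6.0], [616.0, 85.0], [477.0, 87.0]] bbox [198 106] [362 212]
c [551. 133.] size [ 46. 194.] ang 88.43 rad -0.027 [[454.0, 113.0], [648.0, 107.0], [649.0, 153.0], [455.0, 159.0]] bbox [162   6] [412  77]
[5.46082492e-01 3.35358023e-04 1.63900511e-01] 18.2
```

View pics/a6.png

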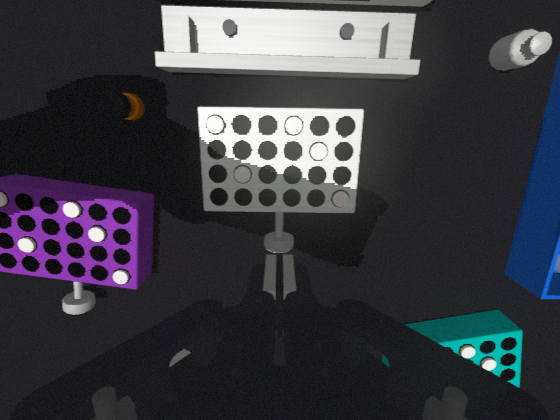

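Block is at yaw -0.01, top-face corners (198,107), (363,110), (356,213), (204,211). The rail's lower front edge runs (157,66)→(419,74), with clear bench between. Fitting the edges to compare the angles.

Run:
```python
from h import *
im=cv2.imread("pics/a6.png");cal=imaging.calibration("wrist");g=cv2.cvtColor(im,cv2.COLOR_BGR2GRAY).astype(int)
print([int(v) for v in g[45:115,280]])
def fit(cols,r0,r1,sgn,z):
    pts=[]
    for u in cols:
        d=sgn*np.diff(g[r0:r1,u]); k=int(np.argmax(d))
        pts.append((u,r0+k+.5))
    w=cast(cal,pts,z)*1000; 
    for _ in range(3):
        a=np.polyfit(w[:,0],w[:,1],1); e=np.abs(w[:,1]-np.polyval(a,w[:,0])); w=w[e<max(1.5,2*np.median(e))]
    print("slope",round(a[0],4),"y at 550",round(np.polyval(a,550),1),len(w))
fit(range(170,410,2),60,85,-1,0.0); fit(range(170,410,2),60,85,-1,0.03)
fit(range(205,358,2),98,116,1,.042); fit(range(212,350,2),200,225,-1,.042)
```

```text
[241, 242, 242, 243, 244, 243, 241, 242, 244, 240, 199, 223, 218, 216, 217, 218, 219, 223, 224, 221, 219, 217, 220, 220, 219, 159, 88, 90, 90, 88, 68, 49, 59, 59, 58, 60, 58, 62, 65, 59, 60, 61, 61, 61, 64, 63, 63, 59, 60, 61, 66, 66, 64, 65, 62, 65, 67, 61, 67, 68, 68, 68, 112, 231, 247, 250, 250, 249, 247, 248]
slope -0.0291 y at 550 118.5 120
slope -0.0291 y at 550 114.4 120
slope -0.0149 y at 550 84.6 77
slope -0.0141 y at 550 -5.7 69
```

Request:
send_rows(commands=[[1, [-0.017, -0.021, 0], 0], [1, [-0.0165, -0.021, 0], 0], [1, [0, 0, 0.035], 0], [1, [0, 0, 0.035], 0], [1, [0, 0, 0.035], 0], [1, [0, 0, 0.035], 0], [1, [0, 0, 0.006], 0], [1, [0.005, 0, 0], 0], [1, [0.005, 0, 0], 0], [1, [0.002, 0, 0], 0], [1, [0.002, 0, 0], 0], [1, [0.002, 0, 0], 0], [1, [0.0015, 0, 0], 0], [1, [0, 0, 0], 0]])

```text
t: 19.37
tool_pos: [0.5064, -0.0167, 0.0202]
orientation: [3.138, 0.002, 1.572]
force: [-0.5, -5.2, 3.6]
width: -0.0
grasp_force: 2.0
```

Request:
send_rows(commands=[[1, [-0.012, 0, 0], 0], [1, [-0.01, 0, -0.02], 0], [1, [0, 0, -0.04], 0], [1, [0.01, 0.02, -0.04], 0], [1, [0.02, 0.025, -0.04], 0], [1, [0.015, 0, -0.01], 0], [1, [0, 0, 0], 0], [1, [0, 0, 0], 0], [1, [0, 0, 0], 0]])

```text
t: 20.12
tool_pos: [0.5421, 0.0032, 0.1572]
orientation: [-3.139, -0.0, 1.573]
force: [0.0, -0.2, -1.5]
width: -0.003
grasp_force: 0.0
```

```bash
cat > edges.py <<'E'
from h import *
import sys
# block front/back and rail face lines from a settled wrist view: edges predicted from rough y (mm), refined per column
def run(yb,yr=114.5,x0=485,x1=607):
    cal=imaging.calibration("wrist");im=imaging.snapshot("wrist"); cv2.imwrite("pics/e.png",im)
    g=cv2.GaussianBlur(cv2.cvtColor(im,cv2.COLOR_BGR2GRAY),(3,3),0).astype(int)
    for n,y,z,sgn,xa,xb in (("rail",yr,.03,-1,455,645),("front",yb+46,.042,1,x0,x1),("back",yb-46,.042,-1,x0,x1)):
        u0,u1=proj(cal,(xa/1000,y/1000,z)),proj(cal,(xb/1000,y/1000,z)); pts=[]
        for u in range(int(u0[0]),int(u1[0]),2):
            r=int(u0[1]+(u1[1]-u0[1])*(u-u0[0])/(u1[0]-u0[0])); a=max(r-9,0)
            d=sgn*np.diff(g[a:r+10,u]); 
            if len(d)>3 and d.max()>25: pts.append((u,a+int(np.argmax(d))+.5))
        if len(pts)<20: print(n,"few",len(pts)); continue
        w=cast(cal,pts,z)*1000
        for _ in range(4):
            p=np.polyfit(w[:,0],w[:,1],1); e=np.abs(w[:,1]-np.polyval(p,w[:,0])); w=w[e<max(1.2,2*np.median(e))]
        print(n,"slope",round(p[0],4),"y@550",round(np.polyval(p,550),1),len(w))
    print(arm.get_obs()["tool_pos"])
run(float(sys.argv[1]))
E
python3 edges.py 40; python3 auto.py pics/a7.png
```

```text
rail slope -0.0281 y@550 115.0 117
front slope -0.017 y@550 85.3 76
back slope -0.0167 y@550 -5.1 64
[0.54187885 0.00256318 0.15687461]
c [546.  40.] size [ 91. 138.] ang 89.17 rad -0.014 [[476.0, -4.0], [614.0, -6.0], [616.0, 85.0], [477.0, 87.0]] bbox [202 108] [369 216]
c [551. 133.] size [ 46. 194.] ang 88.37 rad -0.028 [[453.0, 113.0], [647.0, 107.0], [648.0, 153.0], [455.0, 159.0]] bbox [164   5] [421  78]
[0.5419066  0.00227225 0.15673262] 20.2167
```

Square at about 30 mm clear: block slope -0.017, rail -0.028 here (-0.011 from the top view). Now I push on alternately, end a first.

Request:
send_rows(commands=[[1, [-0.015, -0.019, 0], 0], [1, [-0.015, -0.019, 0], 0], [1, [0, 0, 0.035], 0], [1, [0, 0, 0.035], 0], [1, [0, 0, 0.035], 0], [1, [0, 0, 0.034], 0], [1, [0, 0, 0], 0], [1, [0.005, 0, 0], 0], [1, [0.005, 0, 0], 0], [1, [0.004, -0.0005, 0], 0], [1, [0.004, -0.0005, 0], 0], [1, [0.004, -0.0005, 0], 0], [1, [0.004, -0.0005, 0], 0], [1, [0.004, -0.0005, 0], 0], [1, [0.004, -0.0005, 0], 0], [1, [0, 0, 0], 0]])

```text
t: 21.55
tool_pos: [0.5017, 0.0065, 0.02]
orientation: [3.142, 0.001, 1.573]
force: [-3.6, -4.3, 3.7]
width: -0.0
grasp_force: 2.4
```

Request:
send_rows(commands=[[1, [-0.012, 0, 0], 0], [1, [-0.02, 0, -0.02], 0], [1, [0, 0, -0.04], 0], [1, [0.01, 0.02, -0.04], 0], [1, [0.02, 0.025, -0.04], 0], [1, [0.015, 0, -0.01], 0], [1, [0, 0, 0], 0], [1, [0, 0, 0], 0], [1, [0, 0, 0], 0]])

```text
t: 22.3
tool_pos: [0.5401, 0.016, 0.1576]
orientation: [-3.141, -0.0, 1.574]
force: [-0.9, 0.4, -0.1]
width: -0.001
grasp_force: 0.0
```

```bash
python3 auto.py pics/a8.png
```

```text
c [549.  78.] size [160. 194.] ang 88.24 rad -0.031 [[450.0, 1.0], [643.0, -5.0], [648.0, 155.0], [454.0, 161.0]] bbox [168  23] [420 228]
c [557. 167.] size [235.  15.] ang 0.07 rad 0.001 [[439.0, 175.0], [439.0, 160.0], [674.0, 160.0], [674.0, 175.0]] bbox [143   0] [463  23]
[0.53974748 0.01526812 0.15719202] 22.35
```

```bash
cat > back.py <<'E'
from h import *
import sys
def back(f):
    cal=imaging.calibration("wrist"); im=cv2.imread(f) if len(sys.argv)>2 else imaging.snapshot("wrist"); cv2.imwrite(f,im)
    h=cv2.cvtColor(im,cv2.COLOR_BGR2HSV); m=((h[...,2]>85)&(h[...,1]<60)).astype(np.uint8); m[252:]=0
    m=cv2.morphologyEx(m,cv2.MORPH_OPEN,cv2.getStructuringElement(cv2.MORPH_ELLIPSE,(13,13)))
    y1=int(proj(cal,(.55,.104,.042))[1]); pts=[]
    for u in range(150,430):
        r=np.nonzero(m[y1+20:,u])[0]
        if len(r): pts.append((u,y1+20+r.max()+.5))
    w=cast(cal,pts,.042)*1000; x=w[:,0]; n=w[(x>x.min()+25)&(x<x.max()-25)]
    for _ in range(5):
        p=np.polyfit(n[:,0],n[:,1],1); e=np.abs(n[:,1]-np.polyval(p,n[:,0])); n=n[e<max(1,2*np.median(e))]
    th=np.arctan(p[0]); mid=(x.min()+x.max())/2
    # left/right ends of the back edge lie on the line
    on=w[np.abs(w[:,1]-np.polyval(p,w[:,0]))<2.5]; a,b=on[:,0].min(),on[:,0].max(); xm=(a+b)/2
    c=np.array([xm,np.polyval(p,xm)])+46*np.array([-np.sin(th),np.cos(th)])
    print("back slope",round(th,4),"ends",a.round(1),b.round(1),"len",((b-a)/np.cos(th)).round(1),"centre",c.round(1))
back(sys.argv[1])
E
python3 back.py pics/a8.png old
```

```text
back slope -0.2885 ends 478.6 587.6 len 113.7 centre [546.2  74.1]
```

Run:
```python
from h import *
cal=imaging.calibration("wrist");im=cv2.imread("pics/a8.png");h=cv2.cvtColor(im,cv2.COLOR_BGR2HSV)
m=((h[...,2]>85)&(h[...,1]<60)).astype(np.uint8); m[262:]=0
# ascii, coarse
for r in range(20,262,8): print(r,"".join("#" if v else "." for v in m[r,150:450:4]))
```

```text
20 .......................................#################################...
28 .....#############################################.........................
36 .....################################################################......
44 .....#######.#######################################################.......
52 .....#######.#########.#############################################.......
60 .....#######.#######################################################.......
68 .....#######.#######################################################.......
76 ...################################################################........
84 ...###################################################################.....
92 ...................#####...........###################################.....
100 ..................#############............................................
108 ..................####################.....................................
116 ..................###########################..............................
124 .................###################################..............
[... 669 characters left out ...]
########....#.....##...######.###.....#.....................
204 .......................######...##.....##...##########.....................
212 ...............................#########.....#.###.##......................
220 ...............................##......#######.#####.......................
228 ..............................##..............#####........................
236 ..............................##...........................................
244 ...........................#####...........................................
252 ............................####...........................................
260 ..............................##..##.......................................
```

Run:
```python
from h import *
cal=imaging.calibration("wrist")
p=cast(cal,[(222,90),(386,137),(350,232),(206,193)],.042)*1000
d=p[1]-p[0];e=p[2]-p[3];print(p.round(0).tolist(),p.mean(0),np.hypot(*d),np.hypot(*e),np.arctan2(*d[::-1]),np.arctan2(*e[::-1]))
```

```text
[[493.0, 112.0], [627.0, 76.0], [603.0, -8.0], [475.0, 29.0]] [549.70895614  52.34130783] 138.5788810430339 133.60641222993698 -0.264073489577797 -0.2755667547701561
```

Request:
send_rows(commands=[[1, [-0.02, 0.019, 0], 0], [1, [-0.021, 0.019, 0], 0], [1, [0, 0, 0.035], 0], [1, [0, 0, 0.035], 0], [1, [0, 0, 0.035], 0], [1, [0, 0, 0.034], 0], [1, [0, 0, 0], 0], [1, [0.0042, 0.0007, 0], 0], [1, [0.0042, 0.0007, 0], 0], [1, [0.0042, 0.0007, 0], 0], [1, [0.0042, 0.0007, 0], 0], [1, [0.0042, 0.0007, 0], 0], [1, [0.0042, 0.0007, 0], 0], [1, [0.0042, 0.0007, 0], 0], [1, [0.003, 0.0005, 0], 0], [1, [0, 0, 0], 0]])

```text
t: 23.68
tool_pos: [0.5882, 0.0062, 0.0208]
orientation: [3.134, 0.002, 1.573]
force: [2.7, -2.9, 2.0]
width: -0.002
grasp_force: 1.7
```

Request:
send_rows(commands=[[1, [-0.012, 0, 0], 0], [1, [-0.02, 0, -0.02], 0], [1, [0, 0, -0.04], 0], [1, [0.01, -0.02, -0.04], 0], [1, [0.02, -0.025, -0.04], 0], [1, [0.02, 0, -0.01], 0], [1, [0, 0, 0], 0], [1, [0, 0, 0], 0], [1, [0, 0, 0], 0]])

```text
t: 24.43
tool_pos: [0.5454, 0.0202, 0.1573]
orientation: [-3.14, -0.0, 1.574]
force: [0.8, -0.4, -0.3]
width: -0.001
grasp_force: 0.0
```

```bash
python3 back.py pics/a9.png; python3 edges.py 62; python3 auto.py pics/a9b.png
```

```text
back slope -0.0785 ends 494.2 593.3 len 99.4 centre [547.4  85.2]
rail slope -0.0279 y@550 115.0 115
front slope -0.0352 y@550 110.1 77
back slope -0.0346 y@550 19.6 64
[0.54539988 0.01925308 0.15676346]
c [547.  65.] size [ 92. 139.] ang 88.18 rad -0.032 [[476.0, 21.0], [615.0, 17.0], [617.0, 109.0], [479.0, 113.0]] bbox [198  96] [367 208]
c [551. 135.] size [ 46. 194.] ang 88.41 rad -0.028 [[454.0, 115.0], [647.0, 109.0], [649.0, 155.0], [455.0, 161.0]] bbox [162  27] [414  97]
c [555. 169.] size [ 17. 239.] ang 89.93 rad -0.001 [[435.0, 160.0], [675.0, 160.0], [675.0, 177.0], [435.0, 178.0]] bbox [130   0] [457  27]
[0.54551614 0.01911791 0.15671548] 24.5833
```

Request:
send_rows(commands=[[1, [-0.011, -0.021, 0], 0], [1, [-0.012, -0.02, 0], 0], [1, [0, 0, 0.035], 0], [1, [0, 0, 0.035], 0], [1, [0, 0, 0.035], 0], [1, [0, 0, 0.034], 0], [1, [0, 0, 0], 0], [1, [0.004, 0, 0], 0], [1, [0.004, 0, 0], 0], [1, [0.003, 0, 0], 0], [1, [0.002, 0, 0], 0], [1, [0.002, 0, 0], 0], [1, [0.0015, 0, 0], 0], [1, [0, 0, 0], 0]])

```text
t: 25.75
tool_pos: [0.5053, 0.0114, 0.0202]
orientation: [3.139, 0.003, 1.571]
force: [-1.7, -5.9, 2.7]
width: 0.005
grasp_force: 2.8
```

Request:
send_rows(commands=[[1, [0.0015, 0, 0], 0], [1, [0.0015, 0, 0], 0], [1, [0, 0, 0], 0]])

```text
t: 26.0
tool_pos: [0.5053, 0.0117, 0.0202]
orientation: [3.138, 0.007, 1.569]
force: [-2.8, -9.5, 4.3]
width: 0.0
grasp_force: 5.0
```

Request:
send_rows(commands=[[1, [-0.012, 0, 0], 0], [1, [-0.01, 0, -0.02], 0], [1, [0, 0, -0.04], 0], [1, [0, 0.0, -0.02], 0], [1, [0, 0.03, 0], 0], [1, [0, 0.03, 0], 0], [1, [0, 0.025, 0], 0], [1, [0, 0, 0], 0], [1, [0, 0, 0.04], 0], [1, [0, 0, 0.04], 0], [1, [0, 0, 0], 0], [1, [0.004, 0, 0], 0], [1, [0.004, 0, 0], 0], [1, [0.003, 0, 0], 0], [1, [0.002, 0, 0], 0], [1, [0.002, 0, 0], 0], [1, [0, 0, 0], 0]])

```text
t: 27.42
tool_pos: [0.5924, 0.0085, 0.0207]
orientation: [3.136, 0.002, 1.572]
force: [1.2, -3.4, 3.2]
width: 0.002
grasp_force: 1.8
```

Request:
send_rows(commands=[[1, [0.0015, 0, 0], 0], [1, [0.0015, 0, 0], 0], [1, [0.0015, 0, 0], 0], [1, [0, 0, 0], 0]])

```text
t: 27.75
tool_pos: [0.5929, 0.0104, 0.0204]
orientation: [3.135, 0.005, 1.57]
force: [2.4, -6.7, 3.9]
width: 0.002
grasp_force: 3.6
```

Request:
send_rows(commands=[[1, [0.0015, 0, 0], 0], [1, [0.0015, 0, 0], 0], [1, [0, 0, 0], 0]])

```text
t: 28.0
tool_pos: [0.5928, 0.0104, 0.0204]
orientation: [3.134, 0.009, 1.568]
force: [1.7, -11.3, 2.6]
width: -0.002
grasp_force: 5.7
```

Request:
send_rows(commands=[[1, [-0.014, 0, 0], 0], [1, [-0.02, 0, -0.02], 0], [1, [0, 0, -0.04], 0], [1, [0.01, -0.02, -0.04], 0], [1, [0.02, -0.025, -0.04], 0], [1, [0.02, 0, -0.01], 0], [1, [0, 0, 0], 0], [1, [0, 0, 0], 0], [1, [0, 0, 0], 0]])

```text
t: 28.75
tool_pos: [0.5508, 0.0291, 0.157]
orientation: [-3.14, -0.0, 1.574]
force: [-0.4, -0.6, 0.1]
width: -0.003
grasp_force: 0.0
```

```bash
python3 edges.py 68; python3 auto.py pics/a10.png
```

```text
rail slope -0.0269 y@550 115.1 77
front slope -0.0149 y@550 113.1 76
back slope -0.0108 y@550 23.0 64
[0.5508351  0.02826865 0.15670586]
c [551.  91.] size [137. 194.] ang 88.45 rad -0.027 [[452.0, 25.0], [646.0, 20.0], [649.0, 157.0], [456.0, 162.0]] bbox [157  39] [406 214]
c [554. 174.] size [ 25. 243.] ang 89.98 rad -0.0 [[432.0, 161.0], [675.0, 161.0], [675.0, 187.0], [432.0, 187.0]] bbox [119   0] [450  39]
[0.55087562 0.02781895 0.15655822] 28.85
```

End b is on the rail and end a is slightly off; I'll press end a again.

Request:
send_rows(commands=[[1, [-0.016, -0.023, 0], 0], [1, [-0.016, -0.023, 0], 0], [1, [0, 0, 0.035], 0], [1, [0, 0, 0.035], 0], [1, [0, 0, 0.035], 0], [1, [0, 0, 0.032], 0], [1, [0, 0, 0], 0], [1, [0.004, 0, 0], 0], [1, [0.004, 0, 0], 0], [1, [0.003, 0, 0], 0], [1, [0.0015, 0, 0], 0], [1, [0.0015, 0, 0], 0], [1, [0.0015, 0, 0], 0], [1, [0, 0, 0], 0]])

```text
t: 30.02
tool_pos: [0.5066, 0.0112, 0.0216]
orientation: [3.139, 0.002, 1.572]
force: [-0.3, -2.6, 1.4]
width: 0.001
grasp_force: 1.2
```

Request:
send_rows(commands=[[1, [0.0015, 0, 0], 0], [1, [0.0015, 0, 0], 0], [1, [0, 0, 0], 0]])

```text
t: 30.27
tool_pos: [0.5062, 0.012, 0.0213]
orientation: [3.139, 0.004, 1.57]
force: [-1.6, -6.9, 5.5]
width: -0.001
grasp_force: 3.2
```

Request:
send_rows(commands=[[1, [0.0015, 0, 0], 0], [1, [0.0015, 0, 0], 0], [1, [0, 0, 0], 0]])

```text
t: 30.52
tool_pos: [0.5058, 0.0128, 0.0213]
orientation: [3.138, 0.007, 1.568]
force: [-0.9, -10.0, 6.6]
width: -0.001
grasp_force: 5.0
```

Request:
send_rows(commands=[[1, [0.0015, 0, 0], 0], [1, [0.0015, 0, 0], 0], [1, [0, 0, 0], 0]])

```text
t: 30.77
tool_pos: [0.5059, 0.0129, 0.0214]
orientation: [3.137, 0.01, 1.565]
force: [-1.6, -14.6, 5.2]
width: -0.0
grasp_force: 7.4
```

Request:
send_rows(commands=[[1, [-0.016, 0, 0], 0], [1, [-0.02, 0, -0.02], 0], [1, [0, 0, -0.04], 0], [1, [0.01, 0.02, -0.04], 0], [1, [0.02, 0.025, -0.04], 0], [1, [0.02, 0, -0.01], 0], [1, [0, 0, 0], 0], [1, [0, 0, 0], 0], [1, [0, 0, 0], 0]])

```text
t: 31.52
tool_pos: [0.5426, 0.0307, 0.1587]
orientation: [-3.139, -0.0, 1.574]
force: [0.1, 0.3, 0.1]
width: -0.0
grasp_force: 0.0
```

```bash
python3 edges.py 68
```

```text
rail slope -0.0138 y@550 112.0 60
front slope -0.0293 y@550 113.6 66
back slope -0.0325 y@550 23.5 64
[0.542321   0.02994344 0.15846548]
```

Request:
send_rows(commands=[[1, [-0.017, 0.024, 0], 0], [1, [-0.018, 0.024, 0], 0], [1, [0, 0, 0.035], 0], [1, [0, 0, 0.035], 0], [1, [0, 0, 0.035], 0], [1, [0, 0, 0.032], 0], [1, [0, 0, 0], 0], [1, [0.004, 0, 0], 0], [1, [0.003, 0, 0], 0], [1, [0.003, 0, 0], 0], [1, [0.0015, 0, 0], 0], [1, [0.0015, 0, 0], 0], [1, [0, 0, 0], 0]])

```text
t: 32.65
tool_pos: [0.5928, 0.0095, 0.0236]
orientation: [3.14, -0.001, 1.574]
force: [0.2, -0.2, -0.7]
width: -0.001
grasp_force: 0.0
```

Request:
send_rows(commands=[[1, [0.0015, 0, 0], 0], [1, [0.0015, 0, 0], 0], [1, [0, 0, 0], 0]])

```text
t: 32.9
tool_pos: [0.5927, 0.0102, 0.0231]
orientation: [3.14, 0.002, 1.572]
force: [0.2, -2.6, 2.4]
width: -0.0
grasp_force: 1.3
```

Request:
send_rows(commands=[[1, [0.0015, 0, 0], 0], [1, [0.0015, 0, 0], 0], [1, [0, 0, 0], 0]])

```text
t: 33.15
tool_pos: [0.5929, 0.0106, 0.0231]
orientation: [3.139, 0.005, 1.57]
force: [0.0, -7.2, 3.1]
width: 0.001
grasp_force: 3.5
```

Stops at 12.9 mm (x=506) and 10.6 mm (x=593) give a slope of -0.026, matching the rail. Taking the hand away and looking.

Request:
send_rows(commands=[[1, [-0.014, 0, 0], 0], [1, [-0.02, 0, -0.02], 0], [1, [-0.01, 0, -0.04], 0], [1, [0, -0.02, -0.04], 0], [1, [0.02, -0.025, -0.04], 0], [1, [0.03, 0, -0.02], 0], [1, [0.02, 0, 0], 0], [1, [0, 0, 0], 0], [1, [0, 0, 0], 0], [1, [0, 0, 0], 0]])

```text
t: 33.98
tool_pos: [0.5525, 0.037, 0.1718]
orientation: [-3.14, -0.0, 1.574]
force: [-0.6, 0.1, -1.3]
width: 0.001
grasp_force: 0.0
```

```bash
python3 edges.py 69
python3 - <<'E'
import cv2
im=cv2.imread("pics/e.png"); cv2.imwrite("pics/f1.png",cv2.resize(im[0:270,120:480],None,fx=2.2,fy=2.2,interpolation=cv2.INTER_CUBIC))
E
```

```text
rail slope -0.0331 y@550 111.9 75
front slope -0.0247 y@550 113.8 64
back slope -0.0257 y@550 23.8 61
[0.55248129 0.03611843 0.17171909]
```

View pics/f1.png

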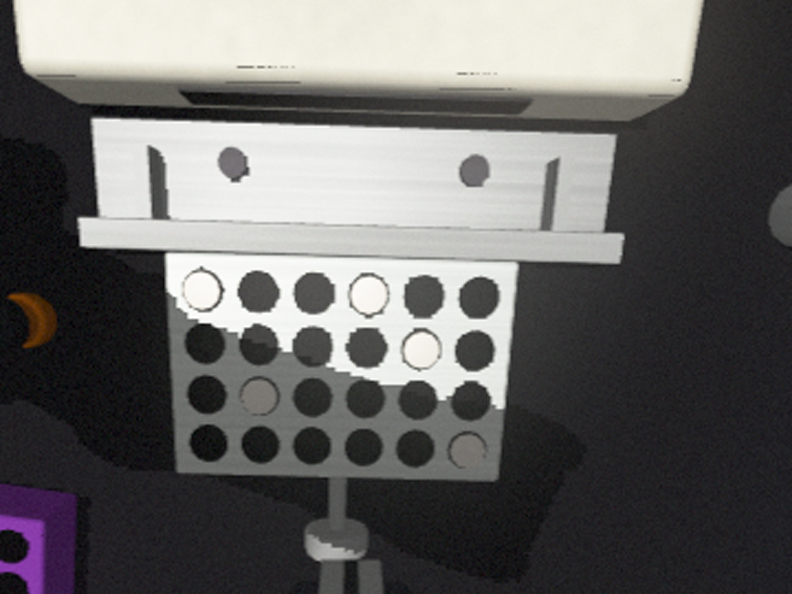

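The block lies along the rail with no visible gap: its front edge is at crop (165,250)–(518,263), inside the rail ends at (80,230) and (622,248), and its slope of -0.025 matches the rail. Raising the hand and handing in.

Request:
send_rows(commands=[[1, [-0.01, 0, -0.03], 0], [1, [-0.01, 0, -0.03], 0], [1, [-0.02, 0, -0.03], 0], [1, [-0.02, 0, 0], 0], [1, [0, 0, 0], 0], [1, [0, 0, 0], 0], [1, [0, 0, 0], 0]])

```text
t: 34.62
tool_pos: [0.5524, -0.0233, 0.2613]
orientation: [-3.139, -0.0, 1.572]
force: [-0.9, 0.8, 0.8]
width: 0.001
grasp_force: 0.0
```

```bash
python3 -c "
from workcell import close_job
print(close_job())"
```

```text
the job is handed in; nothing more can be done
None
```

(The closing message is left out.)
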